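# Put the line reels back in their trays

## Task

Put the four reels of fishing line away, in any order: set each one upright and flat on the floor of the square tray made for its size, the largest reel in the largest tray and so on down to the smallest in the smallest. Leave the glass jar and the round tin standing where they are.

Things in the scene. Friction and masses are not known exactly. Their poses are not given: they have to be found in the camera images.
- reel_small: The smallest of four loose fishing-line reels: a white plastic bobbin standing on end, two round flanges 24 mm across (5 mm thick, at the very top and bottom) with line wound between them to 18 mm across, 30 mm tall overall, a small dark hole in the middle of the top. Origin at the centre of its underside, z up along its axis.
- reel_medium: The second smallest of four loose fishing-line reels: a white plastic bobbin standing on end, two round flanges 36 mm across (5 mm thick, at the very top and bottom) with line wound between them to 30 mm across, 30 mm tall overall, a small dark hole in the middle of the top. Origin at the centre of its underside, z up along its axis.
- reel_large: The second largest of four loose fishing-line reels: a white plastic bobbin standing on end, two round flanges 50 mm across (5 mm thick, at the very top and bottom) with line wound between them to 44 mm across, 30 mm tall overall, a small dark hole in the middle of the top. Origin at the centre of its underside, z up along its axis.
- reel_giant: The largest of four loose fishing-line reels: a white plastic bobbin standing on end, two round flanges 64 mm across (5 mm thick, at the very top and bottom) with line wound between them to 58 mm across, 30 mm tall overall, a small dark hole in the middle of the top. Origin at the centre of its underside, z up along its axis.
- tray_small: The smallest of four square grey plastic lift-out trays, stuck to the bench: 60 mm square outside, 54 mm square inside, walls 3 mm thick and 8 mm tall overall, floor 3 mm thick, made for the smallest reel. Origin at the centre of its underside (on the bench), x and y along its sides, z up.
- tray_medium: The second smallest of four square grey plastic lift-out trays, stuck to the bench: 72 mm square outside, 66 mm square inside, walls 3 mm thick and 8 mm tall overall, floor 3 mm thick, made for the second smallest reel. Origin at the centre of its underside (on the bench), x and y along its sides, z up.
- tray_large: The second largest of four square grey plastic lift-out trays, stuck to the bench: 86 mm square outside, 80 mm square inside, walls 3 mm thick and 8 mm tall overall, floor 3 mm thick, made for the second largest reel. Origin at the centre of its underside (on the bench), x and y along its sides, z up.
- tray_giant: The largest of four square grey plastic lift-out trays, stuck to the bench: 100 mm square outside, 94 mm square inside, walls 3 mm thick and 8 mm tall overall, floor 3 mm thick, made for the largest reel. Origin at the centre of its underside (on the bench), x and y along its sides, z up.
- jar: Empty open glass baby food jar, 52 mm across, neck 43 mm, 70 mm tall, loose. Origin at the centre of its underside, z up.
- tin: Closed round steel tin, 42 mm across at the lid, 27 mm tall, loose; not a reel. Origin at the centre of its underside, z up.
There are look-alikes about, which are no part of the job. What is shaped like the reel_small but blue is not meant. What is shaped like the reel_medium but red is not meant.

How it is judged:
By the outcome, as a careful person would: the job done as asked, in the order asked, and still so for the second after the job is handed in, with the robot touching nothing.
It also fails if it takes over 120 s, if anything falls off the work surface, if the arm or the gripper's body presses on something with over 40 N, if the wrist force passes 120 N, or if a joint passes its speed limit or range.

## Robot

A 6-joint arm with a two-finger parallel gripper is mounted at the origin on the work surface. World frame = base frame: x ahead of the robot, y to its left, z up, the work surface at z = 0. Lengths are in m, angles in degrees, forces in N, time in s.
With the tool pointing down it reaches from about 0.4 to 0.825 m from the base axis. Payload 7 kg.
Tool frame: the origin (TCP) lies between the finger pads; the fingertips stand 19 mm ahead of it and the grasp point (between the pads) is the TCP; x points along the fingers, y is the direction in which the jaws open and shut, and the axes are right-handed (so a half turn about x gives the same grasp; the last joint's range is limited). The gripper opens to 88 mm and grips with 3 to 60 N. Pads are 19 mm wide; open, the fingers measure 130 mm over their backs; the gripper's body (78 mm by 193 mm) begins 47 mm behind the grasp point.
Start: joints at [-50.701, 20.546, 0.682, 0, -70.136, -16.507], TCP at [0.261, -0.622, 0.246] pointing down, gripper open.
Joint ranges: [-176.03, 176.03], [-82.01, 121.73], [-58.28, 71.71], [-173.87, 95.51], [-174.79, -0.11], [-173.66, 173.66]. Speed limits (degrees/s): [136.94, 136.94, 172.46, 180, 180, 180].

## Interface

Orientations are given as [roll, pitch, yaw] about the fixed x, y, z axes, in that order (R = Rz(yaw) Ry(pitch) Rx(roll)).
In Python, from plant import r gives the robot as it stands.
- The arm moves only by the tool send_rows, never from a script. Its argument "plan" is a list of rows, each a list of 2 entries, a list of its own where there are three numbers: the shift along the tool's x, y, z scaled (see below), then the turn, a rotation vector about the tool's x, y, z scaled (see below). A call has exactly 5 rows; each row is the pose to reach, as a shift and turn from the pose measured when the call began, along the tool's axes at that moment; what a row does not reach only later rows make up. The controller multiplies each number of a shift by 0.15 m and each number of a turn by pi/4 rad. A row lasts 1/10 s, in which the tool goes at most 50 mm and 8.59 degrees, less where a joint would pass 70% of its speed; a pose out of reach is approached as far as the arm can. A call with a number of a shift or a turn outside -1 to 1 is refused whole. A call with a gripper value outside its range is refused whole. "jaw" is the opening, from -1 (shut) to 1 (fully open), so that 0 is half open, set as the call begins (left out, the last holds). The fingers move at their own pace and stop on an object; "force" is the grip in N (left out, the last holds). Time passes only in rows, so rows that repeat a pose let the fingers close, or fill a call up. It gives the time, the measured TCP pose, the force and the opening at its end, in the units of the state.
- r.get_state(): the state, without advancing time (a new reading comes with each control period).
- r.capture(name): name is "scene" or "side" or "wrist"; returns a dict with "color" (480x640x3 uint8, red, green, blue), "range_z" (480x640 float32, m along the optical axis (not along the pixel's ray), 0 where there is no reading), "mtx" (3x3 intrinsics, pixels), "pose" (4x4, takes a point from camera to world coordinates). Camera axes: x right, y down, z forward; pixel columns grow to the right and rows downward; lengths in m; the calibration is good to about 2 mm. A picture is of the moment at which its call begins.
- r.close_job(): hands the job in, once; it reports no verdict.
Trained networks look in a picture, given as the dict that the camera call returned (one of the last four; its "shot" number tells which), for a name from the list of things; names that differ only in an ending like _2 or _b are one class to them, and where a whole thing is asked for, a point or a joint stands for the part that bears it (a point fixed in the world has none). Each returns a list of dicts, best first, with "score" (0 to 1); they miss things now and then, are a little off and sometimes report something else, mostly with a low value. They report only what shows in the picture. A call takes as long as a camera call. They do not tell look-alikes from the thing itself.
- r.find_in(picture, target): "uv" ([column, row] in pixels, amid what is visible of it).
- r.trace(picture, target): "mask" (480x640 bool, what is visible of it) and "uv" ([column, row] in pixels, amid what is visible of it).
The state is a dict: "time_s": time; "joints": joint angles; "qd": joint speeds; "joint_torque": joint torques, N m; "tcp_pos": TCP position; "eef_rot": TCP orientation; "contact_force": force on the tool from outside, world axes, zero at the start; "moment": the same for the moment, N m; "gripper_width": finger opening in m.
Only numpy, scipy, OpenCV 4.12 (cv2) and the standard library are available. Lean on these libraries where they do the work, as an engineer would, in place of code of your own. Each camera call takes 0.05 s, during which the arm holds its last target. There are 200 camera calls.

## Working session

There is one attempt and no reset: what is moved stays moved. The work goes in short steps, Python scripts to look and compute and a tool call to move; the robot and the scene stay as the last step left them, time stands still between calls to the robot, and variables do not carry over. Pictures are saved under pics/ and viewed, about 12 in all and at most 16, crops included, and the job is handed in when it is done.

Besides the shell and the picture viewer there is one more tool, called after ">>>" in YAML: its name, and indented under it one key for each argument. send_rows: Moves the arm, as the interface text tells. Its arguments: {"type":"object","properties":{"plan":{"type":"array"},"jaw":{"type":"number"},"force":{"type":"number"}},"required":["plan"]}

```bash
mkdir -p pics; ls; python3 - <<'E'
from plant import r
import cv2
print(r.get_state())
for n in("scene","side"):
    p=r.capture(n); cv2.imwrite(f"pics/{n}0.png",p["color"][:,:,::-1]); print(n,p["pose"].round(3).tolist(),p["mtx"].tolist(),p["shot"])
E
```

```text
pics
{'time_s': 0.0, 'joints': array([-5.07005486e+01,  2.05909365e+01,  6.33323710e-01, -2.03346771e-02,
       -7.01353958e+01, -1.65069096e+01]), 'qd': array([-0.04747445, -0.03564731, -0.00536743, -0.00396685, -0.0806154 ,
       -0.00408224]), 'joint_torque': array([ 1.50246509e-03, -5.82718742e+01,  2.93056619e+01,  6.99717075e+00,
        6.89963999e-03, -1.65563106e-04]), 'tcp_pos': array([ 0.26129159, -0.62187586,  0.24462419]), 'eef_rot': array([ 94.89429399,  89.90504669, 117.67991053]), 'contact_force': array([ 0.35506342, -0.01121038,  0.58134363]), 'moment': array([ 0.03074841, -0.01807743,  0.01592091]), 'gripper_width': 0.08759613198663871}
scene [[-0.706, 0.577, -0.411, 0.915], [0.708, 0.588, -0.39, 0.386], [0.016, -0.566, -0.824, 0.875], [0.0, 0.0, 0.0, 1.0]] [[514.0117932244276, 0.0, 315.85675861920487], [0.0, 514.0117932244276, 253.71581772663197], [0.0, 0.0, 1.0]] 1
side [[0.775, -0.392, 0.496, 0.057], [-0.632, -0.458, 0.626, -0.611], [-0.018, -0.798, -0.602, 0.569], [0.0, 0.0, 0.0, 1.0]] [[486.73011487691116, 0.0, 319.754486242612], [0.0, 486.73011487691116, 223.80162989060256], [0.0, 0.0, 1.0]] 2
```

View pics/scene0.png

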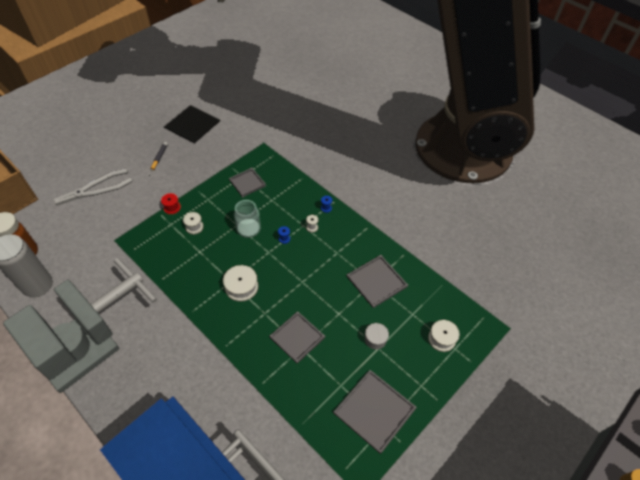

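View pics/side0.png

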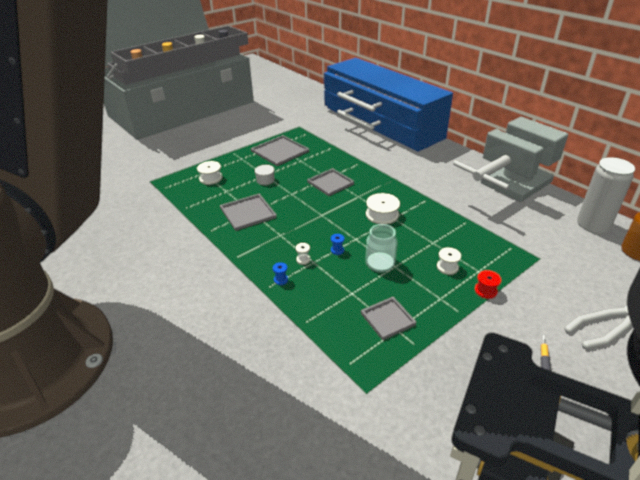

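The scene picture shows these, as (column, row):
- **White reels:** giant (240,283), large (444,335), medium (193,222), small (312,223).
- **Look-alikes:** red (171,204), blue (284,234) and (326,203). None of these is meant, because the reels are white.
- **Not reels:** the tin (377,335) has no hole. The jar is at (247,218).
- **Trays:** small (247,181), medium (297,336), large (377,280), giant (374,410).

```bash
cat > h.py <<'E'
import numpy as np, cv2
from plant import r
from scipy.spatial.transform import Rotation as R
def cloud(p):
    v,u=np.mgrid[:480,:640]; K=p["mtx"]; z=p["range_z"]
    c=np.stack([(u-K[0,2])/K[0,0]*z,(v-K[1,2])/K[1,1]*z,z],-1)
    return c@p["pose"][:3,:3].T+p["pose"][:3,3]
E
python3 - <<'E'
from h import *
from scipy.optimize import minimize
for cam in("scene","side"):
    p=r.capture(cam); W=cloud(p); col=p["color"].astype(int)
    for n in "reel_small reel_medium reel_large reel_giant tray_small tray_medium tray_large tray_giant jar tin".split():
        for d in r.trace(p,n)[:3]:
            m=d["mask"]&(p["range_z"]>0)
            w=W[m]
            if len(w)<10: continue
            rgb=np.median(p["color"][m],axis=0)
            zt=np.percentile(w[:,2],95)
            t=w if n[0:2]=="tr" else w[w[:,2]>zt-.006]
            rect=cv2.minAreaRect((t[:,:2]*1000).astype(np.float32))
            c,rad=cv2.minEnclosingCircle((t[:,:2]*1000).astype(np.float32))
            print(cam,n,round(d["score"],2),np.round(d["uv"]).astype(int),rgb,"zt%.3f"%zt,"ctr",np.round(c,0),"d%.0f"%(2*rad),"rect",np.round(rect[0],0),np.round(rect[1],0),"%.0f"%rect[2])
E
```

```text
scene reel_small 0.59 [313 224] [148. 147. 131.] zt0.033 ctr [438. -82.] d26 rect [439. -82.] [23. 22.] 19
scene reel_small 0.58 [328 202] [ 19.  47. 109.] zt0.032 ctr [378. -98.] d24 rect [379. -99.] [23. 19.] 44
scene reel_small 0.52 [284 236] [ 20.   53.  106.5] zt0.032 ctr [ 500. -102.] d25 rect [ 501. -102.] [23. 22.] 23
scene reel_medium 0.74 [192 223] [156. 153. 138.] zt0.032 ctr [ 615. -259.] d37 rect [ 615. -259.] [35. 34.] 72
scene reel_medium 0.72 [166 201] [140.  19.  17.] zt0.032 ctr [ 620. -335.] d36 rect [ 619. -334.] [33. 33.] 45
scene reel_large 0.64 [443 335] [200. 195. 176.] zt0.033 ctr [449. 271.] d50 rect [450. 271.] [48. 47.] 18
scene reel_giant 0.57 [239 282] [199. 193. 175.] zt0.032 ctr [639. -76.] d66 rect [639. -76.] [64. 62.] 39
scene tray_small 0.59 [245 182] [96. 91. 88.] zt0.009 ctr [ 451. -281.] d89 rect [ 450. -280.] [74. 65.] 78
scene tray_small 0.41 [193 223] [160.5 158.  141. ] zt0.032 ctr [ 615. -270.] d58 rect [ 613. -269.] [58. 33.] 69
scene tray_medium 0.74 [296 336] [104.  98.  95.] zt0.009 ctr [638.  80.] d99 rect [636.  79.] [77. 77.] 1
scene
[... 1854 characters left out ...]
] zt0.031 ctr [433. -78.] d37 rect [433. -79.] [23. 33.] 15
side tray_medium 0.36 [280 152] [154. 151. 149.] zt0.009 ctr [635. 271.] d146 rect [638. 278.] [110. 124.] 1
side tray_large 0.64 [247 209] [157. 154. 152.] zt0.009 ctr [439. 107.] d126 rect [439. 109.] [102.  87.] 80
side tray_giant 0.81 [280 151] [154. 151. 149.] zt0.009 ctr [636. 270.] d146 rect [640. 276.] [112. 119.] 3
side tray_giant 0.65 [386 316] [157. 153. 150.] zt0.009 ctr [ 449. -277.] d84 rect [ 450. -277.] [61. 61.] 79
side jar 0.87 [381 246] [127. 160. 143.] zt0.070 ctr [ 532. -176.] d45 rect [ 533. -177.] [43. 42.] 23
side tin 0.73 [263 174] [140.  142.5 136. ] zt0.028 ctr [534. 182.] d46 rect [533. 184.] [41. 42.] 12
```

```bash
cat >> h.py <<'E'
def go(x,y,z=None,yaw=None):
    "units of shift (tool axes) and turn to reach world point, tool down, jaw axis at yaw deg"
    s=r.get_state(); M=R.from_euler("xyz",s["eef_rot"],degrees=True).as_matrix()
    p=s["tcp_pos"]; d=np.array([x,y,p[2] if z is None else z])-p
    jy=np.degrees(np.arctan2(M[1,1],M[0,1]))
    if yaw is None: yaw=jy
    Y=np.array([np.cos(np.radians(yaw)),np.sin(np.radians(yaw)),0]);X=np.array([0,0,-1.])
    T=np.stack([X,Y,np.cross(X,Y)],1)
    print("t%.2f"%s["time_s"],"tcp",p.round(4),"jaw %.1f"%jy,"w %.4f"%s["gripper_width"],"F",s["contact_force"].round(1),"j",s["joints"].round(0))
    print("shift",(M.T@d/.15).round(3),"len %.3f"%np.linalg.norm(d),"turn",(R.from_matrix(M.T@T).as_rotvec()/(np.pi/4)).round(3))
    return M
E
python3 - <<'E'
from h import *
print(go(.614,-.259,.12).round(3)); go(.614,-.259,.12,0);go(.614,-.259,.12,45);go(.614,-.259,.12,-45)
E
```

```text
t1.20 tcp [ 0.2615 -0.6223  0.2456] jaw 112.8 w 0.0879 F [-0.5 -0.  -0.3] j [-51.  21.   1.  -0. -70. -17.]
shift [0.837 1.322 3.105] len 0.522 turn [0. 0. 0.]
[[ 0.    -0.387  0.922]
 [-0.     0.922  0.387]
 [-1.    -0.     0.   ]]
t1.20 tcp [ 0.2615 -0.6223  0.2456] jaw 112.8 w 0.0879 F [-0.5 -0.  -0.3] j [-51.  21.   1.  -0. -70. -17.]
shift [0.837 1.322 3.105] len 0.522 turn [2.507 0.    0.   ]
t1.20 tcp [ 0.2615 -0.6223  0.2456] jaw 112.8 w 0.0879 F [-0.5 -0.  -0.3] j [-51.  21.   1.  -0. -70. -17.]
shift [0.837 1.322 3.105] len 0.522 turn [1.507 0.    0.   ]
t1.20 tcp [ 0.2615 -0.6223  0.2456] jaw 112.8 w 0.0879 F [-0.5 -0.  -0.3] j [-51.  21.   1.  -0. -70. -17.]
shift [0.837 1.322 3.105] len 0.522 turn [ 3.507  0.    -0.   ]
```

>>> send_rows:
  plan:
    - [[0,0.09,0.2],[-0.1,0,0]]
    - [[0,0.18,0.4],[-0.2,0,0]]
    - [[0,0.27,0.6],[-0.3,0,0]]
    - [[0,0.36,0.8],[-0.4,0,0]]
    - [[0,0.45,1],[-0.5,0,0]]
  jaw: 0.2
  force: 15

```text
time_s: 1.7
tcp_pos: [0.3743, -0.501, 0.2457]
eef_rot: [-83.4, 90.0, -38.0]
contact_force: [0.7, 0.2, -0.4]
gripper_width: 0.055
```

>>> send_rows:
  plan:
    - [[0.06,0,0.2],[0,0,0]]
    - [[0.12,0,0.4],[0,0,0]]
    - [[0.18,0,0.6],[0,0,0]]
    - [[0.24,0,0.8],[0,0,0]]
    - [[0.3,0,1],[0,0,0]]

```text
time_s: 2.2
tcp_pos: [0.4804, -0.3931, 0.2005]
eef_rot: [-77.1, 90.0, -31.7]
contact_force: [0.8, -0.4, -0.2]
gripper_width: 0.0522
```

>>> send_rows:
  plan:
    - [[0.06,0,0.2],[0,0,0]]
    - [[0.12,0,0.4],[0,0,0]]
    - [[0.18,0,0.6],[0,0,0]]
    - [[0.24,0,0.8],[0,0,0]]
    - [[0.3,0,1],[0,0,0]]

```text
time_s: 2.7
tcp_pos: [0.5864, -0.2852, 0.1553]
eef_rot: [-76.9, 89.9, -31.4]
contact_force: [0.0, -0.1, -0.2]
gripper_width: 0.0523
```

```bash
cat >> h.py <<'E'
def look(name,file=None):
    p=r.capture("wrist"); W=cloud(p); 
    if file: cv2.imwrite("pics/"+file,p["color"][:,:,::-1])
    for d in r.trace(p,name)[:3]:
        m=d["mask"]&(p["range_z"]>0); w=W[m]
        if len(w)<10: continue
        zt=np.percentile(w[:,2],95); t=w[w[:,2]>zt-.004] if name[:4]=="reel" else w
        c,rad=cv2.minEnclosingCircle((t[:,:2]*1000).astype(np.float32))
        print(name,round(d["score"],2),np.round(d["uv"]),np.median(p["color"][m],axis=0),"ctr",np.round(c,1),"d%.0f"%(2*rad),"zt%.4f"%zt)
E
python3 - <<'E'
from h import *
look("reel_medium","w1.png"); go(.614,-.259,.03,135)
E
```

```text
reel_medium 0.71 [319. 275.] [255. 255. 253.] ctr [ 613.5 -259.2] d37 zt0.0318
reel_medium 0.66 [237. 199.] [179.  43.  36.] ctr [ 615.3 -335.7] d36 zt0.0318
t2.80 tcp [ 0.5872 -0.2837  0.1539] jaw 135.6 w 0.0526 F [-1.7 -0.4 -0. ] j [ -9.  22.  -9.  -0. -59. -36.]
shift [ 0.826 -0.013  0.243] len 0.129 turn [ 0.014 -0.001 -0.001]
```

View pics/w1.png

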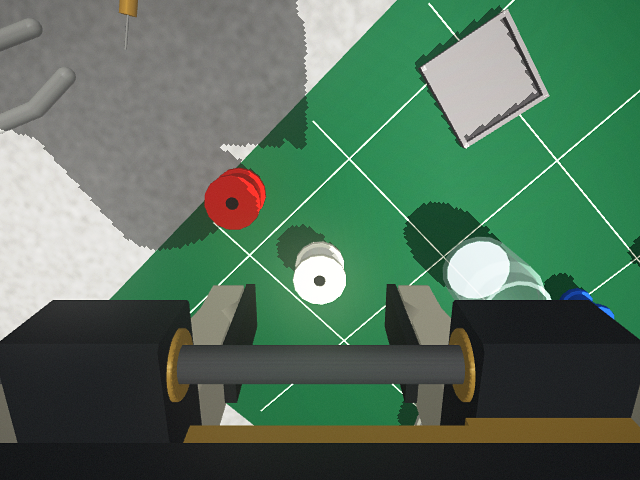

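The white medium reel is at (319,280), midway between the jaws, with the red look-alike at (235,200). The jar lies along the jaw line at (478,268), so I'm turning the jaw away from it.

>>> send_rows:
  plan:
    - [[0.06,0,0.05],[-0.17,0,0]]
    - [[0.12,0,0.1],[-0.34,0,0]]
    - [[0.18,0,0.15],[-0.52,0,0]]
    - [[0.24,-0.01,0.2],[-0.7,0,0]]
    - [[0.3,-0.01,0.24],[-0.87,0,0]]

```text
time_s: 3.3
tcp_pos: [0.6136, -0.2592, 0.1088]
eef_rot: [89.3, 90.0, 174.4]
contact_force: [-0.4, 0.1, -0.4]
gripper_width: 0.0524
```

```bash
python3 -c "
from h import *
go(.6135,-.259,.028)"
```

```text
t3.30 tcp [ 0.6136 -0.2592  0.1088] jaw 175.1 w 0.0524 F [-0.4  0.1 -0.4] j [ -6.  26. -10.   0. -54.   1.]
shift [0.539 0.001 0.001] len 0.081 turn [-0.     0.    -0.001]
```

>>> send_rows:
  plan:
    - [[0.15,0,0],[0,0,0]]
    - [[0.3,0,0],[0,0,0]]
    - [[0.43,0,0],[0,0,0]]
    - [[0.51,0,0],[0,0,0]]
    - [[0.54,0,0],[0,0,0]]

```text
time_s: 3.8
tcp_pos: [0.6128, -0.2594, 0.0266]
eef_rot: [87.8, 89.9, 172.9]
contact_force: [-0.6, -0.0, 0.5]
gripper_width: 0.0524
```

>>> send_rows:
  plan:
    - [[0,0,0],[0,0,0]]
    - [[0,0,0],[0,0,0]]
    - [[0,0,0],[0,0,0]]
    - [[0,0,0],[0,0,0]]
    - [[0,0,0],[0,0,0]]
  jaw: -0.5
  force: 15

```text
time_s: 4.3
tcp_pos: [0.6134, -0.2595, 0.0276]
eef_rot: [101.1, 89.9, -173.8]
contact_force: [-0.1, 0.2, 4.9]
gripper_width: 0.0349
```

>>> send_rows:
  plan:
    - [[-0.05,0,0],[0,0,0]]
    - [[-0.15,0,0],[0,0,0]]
    - [[-0.3,0,0],[0,0,0]]
    - [[-0.45,0,0],[0,0,0]]
    - [[-0.6,0,0],[0,0,0]]

```text
time_s: 4.8
tcp_pos: [0.6136, -0.2596, 0.1198]
eef_rot: [-177.9, 90.0, -92.8]
contact_force: [0.1, 0.1, -0.7]
gripper_width: 0.035
```

>>> send_rows:
  plan:
    - [[0,0,0.15],[0,0,0]]
    - [[0,0,0.35],[0,0,0]]
    - [[0,0,0.55],[0,0,0]]
    - [[0,0,0.75],[0,0,0]]
    - [[0,0,0.95],[0,0,0]]

```text
time_s: 5.3
tcp_pos: [0.626, -0.1164, 0.1213]
eef_rot: [-95.3, 89.9, -10.2]
contact_force: [-0.5, -0.2, -0.6]
gripper_width: 0.0352
```

>>> send_rows:
  plan:
    - [[0,0,0.2],[0,0,0]]
    - [[0,0,0.4],[0,0,0]]
    - [[0,0,0.6],[0,0,0]]
    - [[0,0,0.8],[0,0,0]]
    - [[0,0,0.95],[0,0,0]]

```text
time_s: 5.8
tcp_pos: [0.6384, 0.0274, 0.1229]
eef_rot: [-80.5, 89.8, 4.7]
contact_force: [0.2, -0.4, -1.0]
gripper_width: 0.0346
```

```bash
python3 -c "
from h import *
go(.635,.079,.034)
p=r.capture('side');cv2.imwrite('pics/s1.png',p['color'][:,:,::-1])"
```

```text
t5.80 tcp [0.6384 0.0274 0.1229] jaw 175.2 w 0.0346 F [ 0.2 -0.4 -1. ] j [ 20.  23. -13.   0. -54. -25.]
shift [0.592 0.053 0.341] len 0.103 turn [0.    0.001 0.003]
```

View pics/s1.png

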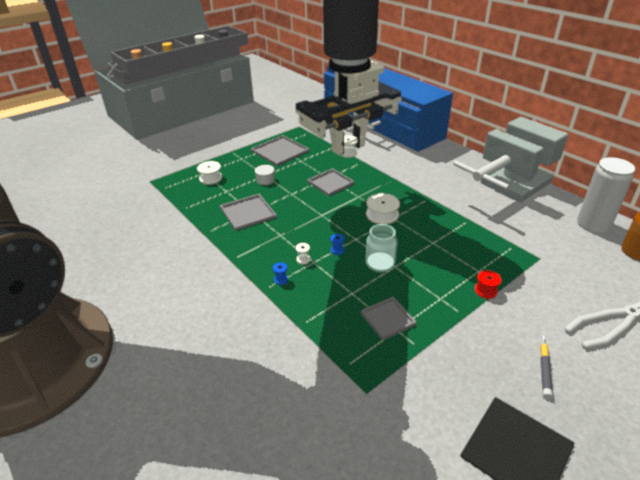

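The medium reel is held in the jaws at (350,147). The tray is next to it at (330,181).

>>> send_rows:
  plan:
    - [[0,0.02,0.15],[0,0,0]]
    - [[0,0.05,0.34],[0,0,0]]
    - [[0.2,0.05,0.34],[0,0,0]]
    - [[0.4,0.05,0.34],[0,0,0]]
    - [[0.5,0.05,0.34],[0,0,0]]

```text
time_s: 6.35
tcp_pos: [0.6349, 0.0812, 0.0467]
eef_rot: [-78.6, 89.9, 6.7]
contact_force: [-1.2, 0.4, -0.9]
gripper_width: 0.0349
```

```bash
python3 -c "
from h import *
go(.635,.079,.0315)"
```

```text
t6.35 tcp [0.6349 0.0812 0.0467] jaw 175.3 w 0.0349 F [-1.2  0.4 -0.9] j [ 25.  28. -17.   0. -45. -30.]
shift [ 0.101 -0.001 -0.015] len 0.015 turn [0.    0.    0.002]
```

>>> send_rows:
  plan:
    - [[0.04,0,0],[0,0,0]]
    - [[0.08,0,0],[0,0,0]]
    - [[0.1,0,0],[0,0,0]]
    - [[0.105,0,0],[0,0,0]]
    - [[0.105,0,0],[0,0,0]]

```text
time_s: 6.85
tcp_pos: [0.6354, 0.0812, 0.0316]
eef_rot: [-73.3, 89.9, 12.0]
contact_force: [-0.0, -0.2, -0.4]
gripper_width: 0.0348
```

>>> send_rows:
  plan:
    - [[0,0,0],[0,0,0]]
    - [[0,0,0],[0,0,0]]
    - [[0,0,0],[0,0,0]]
    - [[0,0,0],[0,0,0]]
    - [[0,0,0],[0,0,0]]
  jaw: 0.2

```text
time_s: 7.35
tcp_pos: [0.6354, 0.0812, 0.0317]
eef_rot: [-72.6, 89.8, 12.7]
contact_force: [-0.0, 0.3, -1.0]
gripper_width: 0.0522
```

>>> send_rows:
  plan:
    - [[-0.05,0,0],[0,0,0]]
    - [[-0.15,0,0],[0,0,0]]
    - [[-0.3,0,0],[0,0,0]]
    - [[-0.5,0,-0.1],[0,0,0]]
    - [[-0.6,0,-0.3],[0,0,0]]

```text
time_s: 7.85
tcp_pos: [0.6332, 0.0376, 0.1258]
eef_rot: [-73.8, 89.6, 11.6]
contact_force: [1.0, -0.0, 0.4]
gripper_width: 0.0524
```

```bash
python3 -c "
from h import *
look('reel_medium','w2.png')
go(.639,-.076,.1,160)"
```

```text
t7.95 tcp [0.6328 0.0345 0.1261] jaw 175.2 w 0.0524 F [ 0.1  0.2 -0.2] j [ 21.  22. -14.   0. -54. -26.]
shift [ 0.173 -0.102 -0.731] len 0.114 turn [0.337 0.004 0.01 ]
```

View pics/w2.png

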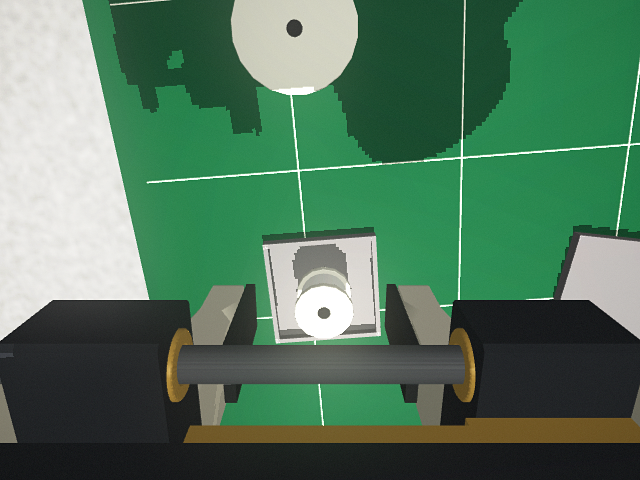

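The medium reel is seated inside its tray, with its top at (324,312). Next is the giant reel at (295,28).

>>> send_rows:
  plan:
    - [[0,-0.02,-0.15],[0,0,0]]
    - [[0,-0.04,-0.3],[0,0,0]]
    - [[0.05,-0.06,-0.45],[0,0,0]]
    - [[0.1,-0.08,-0.6],[0,0,0]]
    - [[0.17,-0.1,-0.73],[0,0,0]]
  jaw: 1

```text
time_s: 8.45
tcp_pos: [0.6392, -0.0766, 0.1015]
eef_rot: [-73.8, 89.4, 11.3]
contact_force: [-0.7, -0.2, -0.5]
gripper_width: 0.0856
```

```bash
python3 -c "
from h import *
look('reel_giant')
go(.6385,-.076,.028)"
```

```text
reel_giant 0.59 [324. 252.] [207. 207. 189.] ctr [637.9 -76. ] d64 zt0.0318
t8.55 tcp [ 0.6378 -0.0776  0.0996] jaw 175.0 w 0.0874 F [ 0.5 -0.5 -0.7] j [ 10.  24. -14.  -0. -51. -15.]
shift [ 0.478 -0.001  0.01 ] len 0.072 turn [0.    0.003 0.007]
```

>>> send_rows:
  plan:
    - [[0.15,0,0.01],[0,0,0.007]]
    - [[0.3,0,0.01],[0,0,0.007]]
    - [[0.4,0,0.01],[0,0,0.007]]
    - [[0.46,0,0.01],[0,0,0.007]]
    - [[0.48,0,0.01],[0,0,0.007]]

```text
time_s: 9.05
tcp_pos: [0.6382, -0.0757, 0.027]
eef_rot: [20.1, 89.9, 105.2]
contact_force: [-1.0, 0.4, 0.5]
gripper_width: 0.0874
```

>>> send_rows:
  plan:
    - [[0,0,0],[0,0,0]]
    - [[0,0,0],[0,0,0]]
    - [[0,0,0],[0,0,0]]
    - [[0,0,0],[0,0,0]]
    - [[0,0,0],[0,0,0]]
  jaw: 0.2
  force: 20

```text
time_s: 9.55
tcp_pos: [0.6386, -0.0756, 0.0278]
eef_rot: [-13.8, 89.9, 71.2]
contact_force: [0.2, 0.5, 3.5]
gripper_width: 0.0626
```

```bash
python3 -c "
from h import *
go(.636,.27,.11)"
```

```text
t9.55 tcp [ 0.6386 -0.0756  0.0278] jaw 175.1 w 0.0626 F [0.2 0.5 3.5] j [ 11.  29. -17.  -0. -43. -15.]
shift [-0.544  0.215  2.295] len 0.355 turn [0.    0.003 0.001]
```

>>> send_rows:
  plan:
    - [[-0.05,0,0],[0,0,0]]
    - [[-0.15,0,0],[0,0,0]]
    - [[-0.3,0,0],[0,0,0]]
    - [[-0.45,0,0],[0,0,0]]
    - [[-0.6,0,0],[0,0,0]]

```text
time_s: 10.05
tcp_pos: [0.6386, -0.0759, 0.1199]
eef_rot: [-30.8, 89.9, 54.2]
contact_force: [-0.2, -0.6, -1.5]
gripper_width: 0.0631
```

>>> send_rows:
  plan:
    - [[0,0.02,0.15],[0,0,0]]
    - [[0,0.04,0.35],[0,0,0]]
    - [[0,0.06,0.55],[0,0,0]]
    - [[0,0.08,0.75],[0,0,0]]
    - [[0,0.1,0.95],[0,0,0]]

```text
time_s: 10.55
tcp_pos: [0.636, 0.0685, 0.1217]
eef_rot: [-43.6, 89.8, 41.5]
contact_force: [0.5, -0.1, -1.0]
gripper_width: 0.0628
```

>>> send_rows:
  plan:
    - [[0,0.02,0.2],[0,0,0]]
    - [[0,0.04,0.4],[0,0,0]]
    - [[0,0.06,0.6],[0,0,0]]
    - [[0,0.08,0.8],[0,0,0]]
    - [[0,0.1,0.98],[0,0,0]]

```text
time_s: 11.05
tcp_pos: [0.6337, 0.2178, 0.1236]
eef_rot: [-46.3, 89.7, 38.7]
contact_force: [-0.3, 0.2, -1.0]
gripper_width: 0.0631
```

```bash
python3 -c "
from h import *
go(.636,.27,.0315,175)
look('tray_giant')"
```

```text
t11.05 tcp [0.6337 0.2178 0.1236] jaw 175.1 w 0.0631 F [-0.3  0.2 -1. ] j [ 36.  25.  -9.  -0. -56. -40.]
shift [0.615 0.017 0.346] len 0.106 turn [0.002 0.004 0.004]
tray_giant 0.79 [373. 242.] [182. 179. 173.] ctr [637.1 243.1] d111 zt0.0096
```

>>> send_rows:
  plan:
    - [[0,0.01,0.15],[0,0,0]]
    - [[0,0.02,0.34],[0,0.004,0.004]]
    - [[0.2,0.02,0.34],[0,0.004,0.004]]
    - [[0.4,0.02,0.34],[0,0.004,0.004]]
    - [[0.5,0.02,0.34],[0,0.004,0.004]]

```text
time_s: 11.65
tcp_pos: [0.6343, 0.2699, 0.0469]
eef_rot: [123.3, 89.9, -151.5]
contact_force: [-0.2, -0.4, 0.2]
gripper_width: 0.0631
```

```bash
python3 -c "
from h import *
go(.636,.27,.0315)"
```

```text
t11.65 tcp [0.6343 0.2699 0.0469] jaw 175.2 w 0.0631 F [-0.2 -0.4  0.2] j [ 39.  32. -10.  -0. -49. -44.]
shift [ 0.102 -0.011  0.002] len 0.015 turn [ 0.    -0.001 -0.002]
```

>>> send_rows:
  plan:
    - [[0.04,0,0],[0,0,0]]
    - [[0.08,0,0],[0,0,0]]
    - [[0.1,0,0],[0,0,0]]
    - [[0.105,0,0],[0,0,0]]
    - [[0.105,0,0],[0,0,0]]

```text
time_s: 12.15
tcp_pos: [0.6347, 0.2701, 0.0319]
eef_rot: [113.6, 90.0, -161.2]
contact_force: [0.4, -0.2, -0.4]
gripper_width: 0.063
```

>>> send_rows:
  plan:
    - [[0,0,0],[0,0,0]]
    - [[0,0,0],[0,0,0]]
    - [[0,0,0],[0,0,0]]
    - [[0,0,0],[0,0,0]]
    - [[0,0,0],[0,0,0]]
  jaw: 0.9

```text
time_s: 12.65
tcp_pos: [0.6347, 0.2701, 0.032]
eef_rot: [108.2, 90.0, -166.5]
contact_force: [0.6, -0.3, -0.2]
gripper_width: 0.0831
```

>>> send_rows:
  plan:
    - [[-0.05,0,0],[0,0,0]]
    - [[-0.15,0,0],[0,0,0]]
    - [[-0.3,0,0],[0,0,0]]
    - [[-0.5,0.1,0],[0,0,0]]
    - [[-0.6,0.3,0],[0,0,0]]

```text
time_s: 13.15
tcp_pos: [0.5921, 0.2745, 0.1258]
eef_rot: [-57.4, 89.8, 27.8]
contact_force: [0.1, -0.3, 0.3]
gripper_width: 0.0834
```

```bash
python3 -c "
from h import *
look('reel_giant')
go(.448,.271,.1,175)"
```

```text
reel_giant 0.58 [246. 234.] [244. 244. 233.] ctr [634.5 269.6] d64 zt0.0348
reel_giant 0.18 [567. 208.] [241. 241. 230.] ctr [446.5 270.9] d51 zt0.0319
t13.25 tcp [0.5892 0.275  0.1267] jaw 175.3 w 0.0828 F [0.7 1.  1. ] j [ 42.  23. -11.  -0. -55. -47.]
shift [ 0.175  0.936 -0.104] len 0.144 turn [0.006 0.005 0.004]
```

The giant reel is seated: its top reads 3 mm above where it was on the bench. Next is the large reel.

>>> send_rows:
  plan:
    - [[0,0.18,-0.02],[0,0,0]]
    - [[0.04,0.36,-0.04],[0,0,0]]
    - [[0.08,0.55,-0.06],[0,0,0]]
    - [[0.13,0.75,-0.08],[0,0,0]]
    - [[0.17,0.93,-0.1],[0,0.005,0.004]]
  jaw: 0.7

```text
time_s: 13.75
tcp_pos: [0.4481, 0.2714, 0.1011]
eef_rot: [-50.0, 90.0, 35.3]
contact_force: [-0.4, -0.1, 0.2]
gripper_width: 0.0746
```

```bash
python3 -c "
from h import *
look('reel_large')
go(.447,.271,.028)"
```

```text
reel_large 0.58 [323. 249.] [254. 254. 253.] ctr [446.5 270.9] d50 zt0.0318
t13.85 tcp [0.4464 0.2708 0.1007] jaw 175.3 w 0.0747 F [ 1.2 -0.8 -0.1] j [ 53.  15. -29.  -0. -46. -57.]
shift [ 0.485 -0.004  0.002] len 0.073 turn [ 0.    -0.001 -0.002]
```

>>> send_rows:
  plan:
    - [[0.15,0,0],[0,0,0]]
    - [[0.3,0,0],[0,0,0]]
    - [[0.4,0,0],[0,0,0]]
    - [[0.46,0,0],[0,0,0]]
    - [[0.48,0,0],[0,0,0]]

```text
time_s: 14.35
tcp_pos: [0.4467, 0.2707, 0.0283]
eef_rot: [138.6, 89.9, -136.1]
contact_force: [0.5, 0.8, 0.6]
gripper_width: 0.0742
```

>>> send_rows:
  plan:
    - [[0,0,0],[0,0,0]]
    - [[0,0,0],[0,0,0]]
    - [[0,0,0],[0,0,0]]
    - [[0,0,0],[0,0,0]]
    - [[0,0,0],[0,0,0]]
  jaw: -0.2
  force: 18

```text
time_s: 14.85
tcp_pos: [0.447, 0.271, 0.0289]
eef_rot: [135.6, 89.9, -139.1]
contact_force: [-0.7, -0.1, 3.9]
gripper_width: 0.0489
```

>>> send_rows:
  plan:
    - [[-0.05,0,0],[0,0,0]]
    - [[-0.15,0,0],[0,0,0]]
    - [[-0.3,0,0],[0,0,0]]
    - [[-0.45,0,0],[0,0,0]]
    - [[-0.6,0,0],[0,0,0]]

```text
time_s: 15.35
tcp_pos: [0.4469, 0.2709, 0.1202]
eef_rot: [134.9, 89.9, -139.7]
contact_force: [1.7, 0.2, -0.9]
gripper_width: 0.0486
```

```bash
python3 -c "
from h import *
look('tray_large')
go(.439,.103,.0315,175)"
```

```text
tray_large 0.82 [336.   5.] [106. 104. 104.] ctr [444.5 144.4] d86 zt0.0096
t15.45 tcp [0.4484 0.2725 0.1225] jaw 175.4 w 0.0486 F [ 0.8  0.5 -0.7] j [ 53.  13. -28.   0. -49. -57.]
shift [ 0.603 -0.027 -1.133] len 0.193 turn [0.009 0.004 0.003]
```

>>> send_rows:
  plan:
    - [[0,0,-0.15],[0,0,0]]
    - [[0,0,-0.35],[0,0,0]]
    - [[0,0,-0.55],[0,0,0]]
    - [[0,-0.01,-0.75],[0,0,0]]
    - [[0,-0.02,-0.95],[0,0,0]]

```text
time_s: 15.95
tcp_pos: [0.439, 0.1282, 0.1216]
eef_rot: [-34.0, 89.8, 51.4]
contact_force: [0.1, 0.3, -0.4]
gripper_width: 0.0488
```

```bash
python3 -c "
from h import *
go(.439,.104,.032,175)"
```

```text
t15.95 tcp [0.439  0.1282 0.1216] jaw 175.4 w 0.0488 F [ 0.1  0.3 -0.4] j [ 41.   7. -36.  -0. -47. -46.]
shift [ 0.597 -0.012 -0.162] len 0.093 turn [0.009 0.004 0.002]
```

>>> send_rows:
  plan:
    - [[0,-0.01,-0.16],[0,0,0]]
    - [[0.1,-0.01,-0.16],[0,0.004,0.002]]
    - [[0.3,-0.01,-0.16],[0,0.004,0.002]]
    - [[0.42,-0.01,-0.16],[0,0.004,0.002]]
    - [[0.5,-0.01,-0.16],[0,0.004,0.002]]

```text
time_s: 16.45
tcp_pos: [0.4374, 0.1029, 0.045]
eef_rot: [136.6, 89.9, -138.0]
contact_force: [-0.8, 0.5, -0.6]
gripper_width: 0.0488
```

```bash
python3 -c "
from h import *
go(.439,.104,.032)"
```

```text
t16.45 tcp [0.4374 0.1029 0.045 ] jaw 175.4 w 0.0488 F [-0.8  0.5 -0.6] j [ 39.  14. -41.   0. -35. -43.]
shift [ 0.087 -0.01   0.008] len 0.013 turn [ 0.    -0.002 -0.002]
```

>>> send_rows:
  plan:
    - [[0.04,0,0],[0,0,0]]
    - [[0.07,0,0],[0,0,0]]
    - [[0.085,0,0],[0,0,0]]
    - [[0.09,0,0],[0,0,0]]
    - [[0.09,0,0],[0,0,0]]

```text
time_s: 16.95
tcp_pos: [0.4374, 0.1029, 0.0319]
eef_rot: [138.2, 89.9, -136.4]
contact_force: [-1.0, -0.1, -0.4]
gripper_width: 0.0488
```

>>> send_rows:
  plan:
    - [[0,0,0],[0,0,0]]
    - [[0,0,0],[0,0,0]]
    - [[0,0,0],[0,0,0]]
    - [[0,0,0],[0,0,0]]
    - [[0,0,0],[0,0,0]]
  jaw: 0.5

```text
time_s: 17.45
tcp_pos: [0.4374, 0.1029, 0.0319]
eef_rot: [138.5, 89.9, -136.2]
contact_force: [0.2, 0.5, -0.6]
gripper_width: 0.0657
```

>>> send_rows:
  plan:
    - [[-0.05,0,0],[0,0,0]]
    - [[-0.15,0,0],[0,0,0]]
    - [[-0.3,0,0],[0,0,0]]
    - [[-0.5,0,-0.1],[0,0,0]]
    - [[-0.6,0,-0.3],[0,0,0]]

```text
time_s: 17.95
tcp_pos: [0.4354, 0.0592, 0.1248]
eef_rot: [-82.2, 89.9, 3.4]
contact_force: [0.8, -0.3, 0.7]
gripper_width: 0.0659
```

```bash
python3 -c "
from h import *
look('reel_large')
go(.436,-.082,.1,140)"
```

```text
reel_large 0.59 [322. 302.] [254. 254. 253.] ctr [435.2  77. ] d98 zt0.0348
t18.05 tcp [0.4343 0.0569 0.1246] jaw 175.3 w 0.0654 F [0.3 0.9 0.3] j [ 33.   5. -38.   0. -47. -38.]
shift [ 0.163 -0.087 -0.922] len 0.141 turn [0.784 0.002 0.002]
```

>>> send_rows:
  plan:
    - [[0,-0.01,-0.18],[0.15,0,0]]
    - [[0.04,-0.03,-0.37],[0.31,0,0]]
    - [[0.08,-0.05,-0.56],[0.47,0,0]]
    - [[0.12,-0.07,-0.75],[0.63,0,0]]
    - [[0.16,-0.09,-0.92],[0.78,0,0]]
  jaw: 0

```text
time_s: 18.55
tcp_pos: [0.4363, -0.0827, 0.1004]
eef_rot: [-30.9, 89.9, 19.0]
contact_force: [0.5, -0.0, 0.5]
gripper_width: 0.0439
```

```bash
python3 -c "
from h import *
look('reel_small','w3.png')
go(.436,-.082,.028)"
```

```text
reel_small 0.93 [322. 249.] [239. 242. 229.] ctr [435.2 -82.9] d24 zt0.0317
reel_small 0.88 [393. 155.] [ 31.  81. 181.] ctr [375.3 -99. ] d24 zt0.0319
t18.65 tcp [ 0.4356 -0.0836  0.0997] jaw 139.8 w 0.0439 F [-1.2 -0.4 -0.6] j [ 15.   8. -39.  -0. -44. -55.]
shift [0.478 0.004 0.01 ] len 0.072 turn [ 0. -0. -0.]
```

View pics/w3.png

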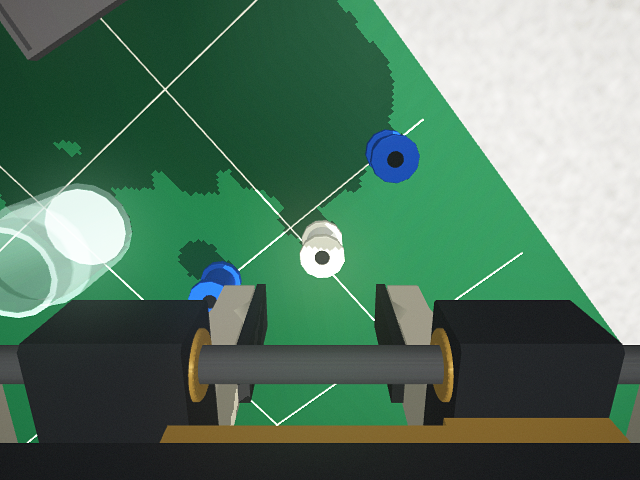

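The white small reel is at (322,257). Blue look-alikes are at (393,157) and (210,298), and the second sits close to the left finger, so I'm turning the jaw across.

>>> send_rows:
  plan:
    - [[0,0,0],[0.18,0,0]]
    - [[0,0,0],[0.36,0,0]]
    - [[0,0,0],[0.54,0,0]]
    - [[0,0,0],[0.72,0,0]]
    - [[0,0,0],[0.9,0,0]]
  jaw: -0.05

```text
time_s: 19.15
tcp_pos: [0.4357, -0.083, 0.0998]
eef_rot: [122.2, 90.0, 131.3]
contact_force: [-0.5, 0.1, -0.1]
gripper_width: 0.0416
```

```bash
python3 -c "
from h import *
look('reel_small')
go(.4355,-.0825,.028)"
```

```text
reel_small 0.84 [310. 135.] [ 35.  87. 183.] ctr [375.3 -98.8] d24 zt0.0319
reel_small 0.61 [280. 329.] [ 38.  87. 189.] ctr [488.5 -98.9] d12 zt0.0309
reel_small 0.58 [320. 248.] [213. 215. 197.] ctr [435.4 -82.7] d24 zt0.0318
t19.25 tcp [ 0.4357 -0.083   0.0998] jaw 99.3 w 0.0413 F [-1.  -0.2  0.3] j [ 15.   8. -39.  -0. -44. -96.]
shift [ 0.479  0.004 -0.   ] len 0.072 turn [ 0. -0. -0.]
```

>>> send_rows:
  plan:
    - [[0.15,0,0],[0,0,0]]
    - [[0.3,0,0],[0,0,0]]
    - [[0.4,0,0],[0,0,0]]
    - [[0.46,0,0],[0,0,0]]
    - [[0.48,0,0],[0,0,0]]

```text
time_s: 19.75
tcp_pos: [0.4354, -0.0829, 0.0272]
eef_rot: [176.6, 89.9, -173.9]
contact_force: [0.1, -0.2, -0.4]
gripper_width: 0.0412
```

>>> send_rows:
  plan:
    - [[0,0,0],[0,0,0]]
    - [[0,0,0],[0,0,0]]
    - [[0,0,0],[0,0,0]]
    - [[0,0,0],[0,0,0]]
    - [[0,0,0],[0,0,0]]
  jaw: -0.8
  force: 12

```text
time_s: 20.25
tcp_pos: [0.4359, -0.0827, 0.0277]
eef_rot: [140.2, 90.0, 149.7]
contact_force: [-0.5, 0.9, 4.5]
gripper_width: 0.023
```

>>> send_rows:
  plan:
    - [[-0.05,0,0],[0,0,0]]
    - [[-0.15,0,0],[0,0,0]]
    - [[-0.35,0,0],[0,0,0]]
    - [[-0.6,0,0],[0,0,0]]
    - [[-0.8,0,0],[0,0,0]]

```text
time_s: 20.75
tcp_pos: [0.4359, -0.0829, 0.1501]
eef_rot: [-0.2, 90.0, 9.3]
contact_force: [0.9, -0.2, 0.0]
gripper_width: 0.0232
```

```bash
python3 -c "
from h import *
look('reel_small')
go(.451,-.278,.0315)"
```

```text
reel_small 0.81 [321. 310.] [210. 210. 193.] ctr [434.8 -83.1] d24 zt0.1538
reel_small 0.81 [311. 125.] [ 55. 152. 253.] ctr [375.3 -98.8] d24 zt0.0319
reel_small 0.67 [281. 280.] [ 47. 102. 198.] ctr [461.4 -96.6] d66 zt0.0067
t20.85 tcp [ 0.4383 -0.0825  0.1522] jaw 99.5 w 0.0229 F [-0.7  0.9 -0.3] j [ 15.   3. -35.   0. -51. -95.]
shift [ 0.804 -1.299 -0.138] len 0.230 turn [0.   0.01 0.  ]
```

>>> send_rows:
  plan:
    - [[0,-0.15,0],[0,0,0]]
    - [[0,-0.35,-0.03],[0,0,0]]
    - [[0,-0.55,-0.06],[0,0,0]]
    - [[0,-0.75,-0.09],[0,0,0]]
    - [[0,-0.95,-0.1],[0,0,0]]

```text
time_s: 21.35
tcp_pos: [0.4463, -0.2266, 0.152]
eef_rot: [2.7, 89.6, 12.2]
contact_force: [0.7, 1.2, -1.3]
gripper_width: 0.0229
```

```bash
python3 -c "
from h import *
look('tray_small','w4.png')
go(.451,-.278,.0315,99)"
```

```text
tray_small 0.75 [247. 210.] [117. 116. 114.] ctr [ 449.9 -275.8] d84 zt0.0091
t21.45 tcp [ 0.4468 -0.2279  0.1517] jaw 99.4 w 0.0226 F [-0.2  0.6 -0.8] j [ -5.   9. -29.  -0. -52. -76.]
shift [ 0.801 -0.334 -0.032] len 0.130 turn [0.009 0.008 0.   ]
```

View pics/w4.png

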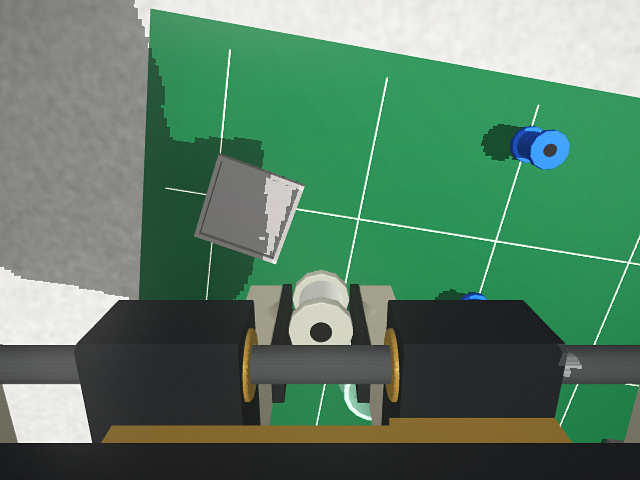

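The small reel is held upright at (320,315). The small tray shows whole at (248,209), with its centre near (450,-276) mm.

>>> send_rows:
  plan:
    - [[0,-0.15,-0.02],[0,0,0]]
    - [[0,-0.32,-0.03],[0,0.007,0]]
    - [[0.2,-0.325,-0.035],[0,0.007,0]]
    - [[0.5,-0.325,-0.035],[0,0.007,0]]
    - [[0.7,-0.325,-0.035],[0,0.007,0]]

```text
time_s: 21.95
tcp_pos: [0.4487, -0.2762, 0.0444]
eef_rot: [111.1, 89.9, 120.4]
contact_force: [0.6, 0.2, -0.3]
gripper_width: 0.023
```

```bash
python3 -c "
from h import *
go(.450,-.277,.0315,99)"
```

```text
t21.95 tcp [ 0.4487 -0.2762  0.0444] jaw 99.3 w 0.0230 F [ 0.6  0.2 -0.3] j [-10.  20. -32.  -0. -39. -70.]
shift [ 0.086 -0.006  0.007] len 0.013 turn [ 0.007 -0.001 -0.001]
```

>>> send_rows:
  plan:
    - [[0.04,0,0],[0,0,0]]
    - [[0.07,0,0],[0,0,0]]
    - [[0.08,0,0],[0,0,0]]
    - [[0.086,0,0],[0,0,0]]
    - [[0.086,0,0],[0,0,0]]

```text
time_s: 22.45
tcp_pos: [0.4496, -0.2763, 0.0327]
eef_rot: [6.6, 89.9, 16.0]
contact_force: [-0.1, 0.2, -0.9]
gripper_width: 0.0227
```

>>> send_rows:
  plan:
    - [[0,0,0],[0,0,0]]
    - [[0,0,0],[0,0,0]]
    - [[0,0,0],[0,0,0]]
    - [[0,0,0],[0,0,0]]
    - [[0,0,0],[0,0,0]]
  jaw: -0.05

```text
time_s: 22.95
tcp_pos: [0.4496, -0.2763, 0.0327]
eef_rot: [7.1, 89.9, 16.4]
contact_force: [-0.3, -0.4, 0.1]
gripper_width: 0.0416
```

>>> send_rows:
  plan:
    - [[-0.05,0,0],[0,0,0]]
    - [[-0.2,0,0],[0,0,0]]
    - [[-0.4,0,0],[0,0,0]]
    - [[-0.7,0,0],[0,0,0]]
    - [[-1,0,0],[0,0,0]]

```text
time_s: 23.45
tcp_pos: [0.4487, -0.2763, 0.1846]
eef_rot: [32.1, 89.9, 41.4]
contact_force: [1.5, -0.5, -1.2]
gripper_width: 0.0417
```

```bash
python3 - <<'E'
from h import *
look("reel_small")
for cam in("side","scene"):
    p=r.capture(cam); W=cloud(p); cv2.imwrite(f"pics/{cam}9.png",p["color"][:,:,::-1])
    for n in "reel_small reel_medium reel_large reel_giant jar tin".split():
        for d in r.trace(p,n)[:3]:
            m=d["mask"]&(p["range_z"]>0); w=W[m]
            if len(w)<10 or d["score"]<.4: continue
            zt=np.percentile(w[:,2],95); t=w[w[:,2]>zt-.005]
            c,_=cv2.minEnclosingCircle((t[:,:2]*1000).astype(np.float32))
            print(cam,n,round(d["score"],2),np.median(p["color"][m],axis=0),"ctr",np.round(c),"zt%.4f"%zt,"topspread %.4f"%t[:,2].std())
E
```

```text
reel_small 0.75 [519. 291.] [ 21.  56. 131.] ctr [ 489.1 -107. ] d9 zt0.0282
reel_small 0.66 [320. 209.] [255. 255. 254.] ctr [ 449.2 -276.1] d24 zt0.0348
reel_small 0.56 [584. 149.] [ 57. 141. 253.] ctr [375.1 -99.1] d25 zt0.0319
side reel_small 0.75 [205. 209. 188.] ctr [ 450. -277.] zt0.0344 topspread 0.0012
side reel_small 0.75 [ 28.  81. 157.] ctr [ 375. -100.] zt0.0315 topspread 0.0013
side reel_small 0.63 [ 26.  76. 138.] ctr [ 496. -102.] zt0.0314 topspread 0.0013
side reel_medium 0.9 [207.5  21.   13. ] ctr [ 614. -336.] zt0.0314 topspread 0.0011
side reel_medium 0.69 [160. 161. 149.] ctr [519. -53.] zt0.0339 topspread 0.0426
side reel_large 0.59 [226. 227. 207.] ctr [438. 102.] zt0.0344 topspread 0.0011
side reel_giant 0.57 [216.5 219.  198.5] ctr [634. 267.] zt0.0346 topspread 0.0012
side jar 0.79 [132. 167. 148.] ctr [ 496. -210.] zt0.0695 topspread 0.0082
side tin 0.52 [134.5 142.5 131.5] ctr [535. 184.] zt0.0283 topspread 0.0011
scene reel_small 0.68 [ 21.   53.5 117. ] ctr [ 501. -102.] zt0.0321 topspread 0.0013
scene reel_small 0.57 [145. 142. 128.] ctr [ 453. -277.] zt0.0350 topspread 0.0015
scene reel_small 0.5 [ 21.   52.5 118. ] ctr [378. -98.] zt0.0320 topspread 0.0016
scene reel_medium 0.84 [198.  192.  173.5] ctr [638.  82.] zt0.0356 topspread 0.0014
scene reel_medium 0.56 [146.5  22.   19. ] ctr [ 619. -335.] zt0.0320 topspread 0.0015
scene reel_large 0.85 [202. 196. 178.] ctr [441. 102.] zt0.0354 topspread 0.0014
scene reel_giant 0.6 [214. 208. 189.] ctr [637. 270.] zt0.0355 topspread 0.0013
scene jar 0.73 [ 97. 118. 104.] ctr [ 535. -175.] zt0.0700 topspread 0.0020
scene tin 0.62 [182.5 178.  169. ] ctr [538. 184.] zt0.0297 topspread 0.0014
```

View pics/side9.png

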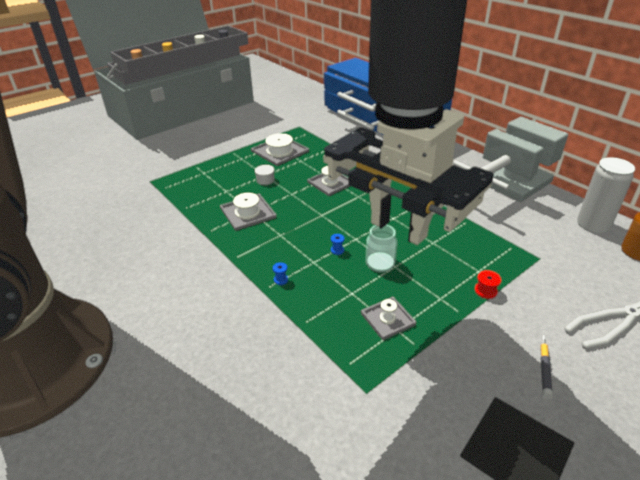

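The side view shows all four reels upright in their trays: giant (279,147), large (247,207), medium (330,177), small (389,312). The jar and tin have not moved, and the gripper is clear of everything.

```bash
python3 -c "
from plant import r
print(r.close_job())"
```

```text
the job is handed in; nothing more can be done
None
```

All four white reels are standing upright, each in the tray for its size, and I handed the job in at about 23.6 s of the 120 s allowed. I placed them in the order medium, giant, large, small, each gripped by its top flange.

- **Seating:** the last camera check had each reel within a few mm of its tray's centre. The tops read 3 mm above where they stood on the bench, which matches the tray floor, and they are level.
- **Jar, tin and look-alikes:** all were still where I first measured them, to within 1–2 mm.
- **Checks that disagreed:** the gripper partly hid the jar and the medium reel in the side view, so their readings there were off (jar at about (496,-210) mm). The unobstructed scene camera put the jar at (535,-175) mm, unmoved, and the medium reel at (638,82) mm, centred in its tray.
- **Forces:** the force readings I took stayed below about 5 N.

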